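Feed the bottom slide carrier out of the magazine and pack it

ROBOT

A 6-joint arm with a two-finger parallel gripper is mounted at the origin on the work surface. World frame = base frame: x ahead of the robot, y to its left, z up, the work surface at z = 0. Lengths are in m, angles in rad, forces in N, time in s.
With the tool pointing down it reaches from about 0.3 to 0.75 m from the base axis. Payload 8.5 kg.
Tool frame: the origin (TCP) lies at the very end of the fingers, on their centre line; the grasp point (between the pads) lies 19 mm behind it; z points along the fingers, y is the direction in which the jaws open and shut (so a half turn about z gives the same grasp; the last joint's range is limited). The gripper opens to 88 mm and grips with 3 to 60 N. Pads are 18 mm wide; open, the fingers measure 123 mm over their backs; the gripper's body (75 mm by 187 mm) begins 45 mm behind the grasp point.
Start: joints at [1.067, 0.381, 1.297, -0, 1.464, -0.215], TCP at [0.157, 0.527, 0.239] pointing down, gripper open.
Joint ranges: [-3.11, 3.11], [-0.89, 2.33], [0.22, 2.48], [-1.42, 4.56], [0.17, 2.85], [-2.88, 2.88]. Speed limits (rad/s): [2.39, 2.39, 3.14, 3.14, 3.14, 3.14].

INTERFACE

Orientations are given as a rotation vector (axis times angle).
In Python, from station import status, cams, env gives the robot as it stands.
- The arm moves only by the tool arm_command, never from a script. Its argument "targets" is a list of rows, each a list of 3 entries, a list of its own where there are three numbers: the shift along the tool's x, y, z in m, then the turn about the tool's z in degrees, then the closure, from 0 (fully open) to 1 (shut). In form: [[[tx, ty, tz], yaw, jaw], ...]. A call has 1 to 8 rows; each row is the pose to reach, as a shift and turn from the pose commanded when the call began, along the tool's axes at that moment; what a row does not reach only later rows make up. A row lasts 1/8 s, in which the tool goes at most 62.5 mm and 10.7 degrees, less where a joint would pass 70% of its speed; a pose out of reach is approached as far as the arm can. A call with a gripper value outside its range is refused whole. The fingers move at their own pace and stop on an object; "newtons" is the grip in N (left out, the last holds). Time passes only in rows, so rows that repeat a pose let the fingers close. It gives the time, the measured TCP pose, the force and the opening at its end, in the units of the state.
- status.state(): the state, without advancing time (a new reading comes with each control period).
- cams.read_camera(name): name is "side" or "top" or "wrist"; returns a dict with "frame" (420x560x3 uint8, blue, green, red), "depth" (420x560 float32, m along the optical axis (not along the pixel's ray), 0 where there is no reading), "camera_matrix" (3x3 intrinsics, pixels), "world_to_cam" (4x4, takes a point from world to camera coordinates). Camera axes: x right, y down, z forward; pixel columns grow to the right and rows downward; lengths in m; the calibration is good to about 2 mm. The wrist camera is an equidistant fisheye: a pixel r from the principal point sees the ray r / f radians off the axis. A picture is of the moment at which its call begins.
- env.close_job(): hands the job in, once; it reports no verdict.
The state is a dict: "time": time; "q": joint angles; "joint_vel": joint speeds; "joint_torque": joint torques, N m; "tcp_pos": TCP position; "tcp_rot": TCP orientation; "wrist_force": force on the tool from outside, world axes, zero at the start; "wrist_torque": the same for the moment, N m; "gripper_width": finger opening in m.
Only numpy, scipy, OpenCV 4.12 (cv2) and the standard library are available. Lean on these libraries where they do the work, as an engineer would, in place of code of your own. Each camera call takes 0.05 s, during which the arm holds its last target. There are 200 camera calls.

TASK

With the magazine's hand pusher, slide the bottom slide carrier out from under the stack until it is wholly out on the apron, and draw the pusher fully back so that the other three drop down in the chute. Put the carrier in the crate's free bay, flat on the black pad with its long side along the crate's long side: set it down in the fingers, do not drop it. Leave the other carriers in the magazine and everything else where it stands.

Things in the scene. Friction and masses are not known exactly. Their poses are not given: they have to be found in the camera images.
- magazine: Fixed gravity-fed magazine for slide carriers. Origin on the table under its chute's centre; carriers leave towards its -x. Deck 20 mm above the table. Chute: four metal corner angles, inner 97 x 66, outer 105 (x) x 74 (y) mm, top 115 mm above the table, slick inside, with a 27 mm high gate at -x that passes one carrier. The apron, 44 mm wide, deck height, runs to x = -177 mm with a 6 mm high stop at its end.
- mag_floor (a point): Centre of the chute's floor (deck, 20 mm above the table), same axes as the magazine. Low pusher rails lie on the deck at x = +57 to +206 mm. The four carriers start stacked here, so the stack's top is 100 mm above the table.
- pusher (a joint): Travel of the hand pusher in m towards the exit: 0 = fully back (start), 0.115 = fully in: its 17 mm high steel blade then reaches 65 mm past the chute's centre and the bottom carrier stands wholly on the apron, centre 107 mm from the chute's centre. The blade holds up the other carriers until drawn back. Friction 2 N, no spring, stays where left.
- pusher_post (a point): Top centre of the pusher's upright black handle, 12 mm thick (magazine x) x 30 mm wide (y), standing free from 40 to 134 mm above the table; moves with the pusher. Pushed fully in, 41 mm stay free between it and the chute.
- carrier1_c (a point): Centre of the bottom carrier in the stack, the one to be moved: a grey slab holding two slides, 84 (x) x 60 (y) x 20 (z) mm, 0.08 to 0.17 kg. Starts with its long side along the magazine's length.
- pad_top (a point): Centre of the top of the black rubber pad, 106 x 90 mm and 3 mm thick, that lies on the floor of the crate's free bay; its top is 7 mm above the table. Axes: y along the crate's long side, x across it. The bay is 112 (x) x 96 (y) mm.
- crate: White open crate, fixed, 120 (x) x 204 (y) x 30 mm high, walls 4 mm, a 4 mm wall across its middle makes two bays side by side along y. Origin under its centre, on the table.
- carrier2_c (a point): Centre of the like carrier number 2 from the bottom of the stack (84 x 60 x 20 mm).
- carrier3_c (a point): Centre of the like carrier number 3 from the bottom of the stack (84 x 60 x 20 mm).
- carrier4_c (a point): Centre of the like carrier number 4 from the bottom of the stack (84 x 60 x 20 mm).
- packed_jar: Bystander: the amber jar, 68 mm across and 85 mm high, that stands in the crate's other bay; origin at the centre of its underside.
- apron_jar: Bystander: white jar, 48 mm across and 66 mm high, standing beside the magazine's apron; origin at the centre of its underside.
- rail_bottle: Bystander: amber bottle, 52 mm across and 115 mm high, standing beside the pusher's rails; origin at the centre of its underside.
- beaker: Bystander: white cup, 76 mm across and 90 mm high, at the far side; origin at the centre of its underside.
- stain_bottle: Bystander: white bottle, 60 mm across and 150 mm high, at the far side; origin at the centre of its underside.
- block_box: Bystander: closed cardboard box 70 x 110 x 45 mm, beyond the crate; origin at the centre of its underside.

How it is judged:
By the outcome, as a careful person would: the job done as asked, in the order asked, and still so for the second after the job is handed in, with the robot touching nothing.
It also fails if it takes over 45 s, if anything falls off the work surface, if the arm or the gripper's body presses on something with over 40 N, if the wrist force passes 120 N, or if a joint passes its speed limit or range.

## Working session

There is one attempt and no reset: what is moved stays moved. The work goes in short steps, Python scripts to look and compute and a tool call to move; the robot and the scene stay as the last step left them, time stands still between calls to the robot, and variables do not carry over. Pictures are saved under pics/ and viewed, about 8 in all and at most 12, crops included, and the job is handed in when it is done.

Besides the shell and the picture viewer there is one more tool, called as name([rows], argument=value, ...), one row to a line, values as JSON. arm_command: Moves the arm, as the interface text tells. Its arguments: {"type":"object","properties":{"targets":{"type":"array"},"newtons":{"type":"number"}},"required":["targets"]}

```bash
ls && mkdir -p pics && python3 - <<'E'
from station import status,cams
import cv2,numpy as np
print(status.state())
for n in("top","side"):
    d=cams.read_camera(n); cv2.imwrite(f"pics/{n}0.png",d["frame"]); np.savez(f"{n}0.npz",**d)
    print(n,d["camera_matrix"].tolist(),np.round(d["world_to_cam"],4).tolist())
E
```

```text
pics
{'time': 0.0, 'q': array([ 1.06668328e+00,  3.81180369e-01,  1.29822532e+00,  3.69806628e-05,
        1.46360821e+00, -2.15258200e-01]), 'joint_vel': array([-0.00122701,  0.0006324 , -0.00026761, -0.00201385, -0.00098589,
        0.00020023]), 'joint_torque': array([-1.70223204e-03, -4.37934101e+01, -2.24560314e+01,  7.12155830e-02,
        3.51742620e-02, -1.13636384e-04]), 'tcp_pos': array([0.15650724, 0.5269795 , 0.23815812]), 'tcp_rot': array([-4.52085495e-01, -3.10835322e+00,  2.06894216e-03]), 'wrist_force': array([0.01321517, 1.18257983, 0.16696539]), 'wrist_torque': array([ 0.01469409,  0.02774545, -0.06541348]), 'gripper_width': 0.08832676181899772}
top [[464.9347637141672, 0.0, 283.05133948504937], [0.0, 464.9347637141672, 210.34171489785072], [0.0, 0.0, 1.0]] [[-0.0279, -0.9996, -0.0086, 0.0425], [-0.9952, 0.0286, -0.0939, 0.6062], [0.0941, 0.006, -0.9955, 1.2579], [0.0, 0.0, 0.0, 1.0]]
side [[454.1867773411806, 0.0, 286.900148523562], [0.0, 454.1867773411806, 214.48952254677576], [0.0, 0.0, 1.0]] [[-0.8015, -0.5979, -0.0047, 0.5071], [-0.395, 0.5354, -0.7466, 0.3046], [0.4489, -0.5965, -0.6653, 0.8121], [0.0, 0.0, 0.0, 1.0]]
```

View pics/top0.png

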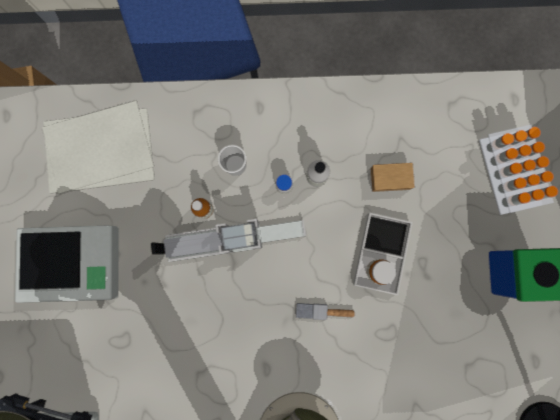

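View pics/side0.png

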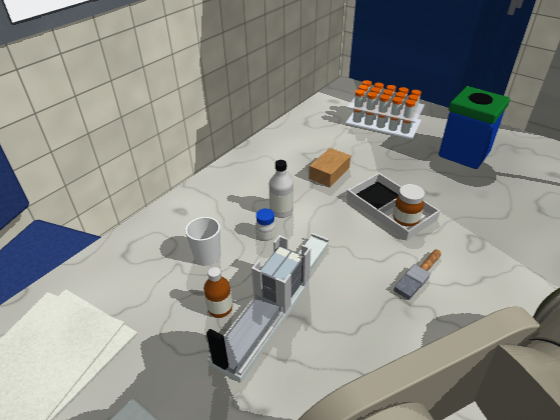

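```bash
cat > h.py <<'E'
import numpy as np
from scipy.spatial.transform import Rotation as R
def load(n): return dict(np.load(n+".npz"))
def ray(d,u,v):
    K=d["camera_matrix"];T=d["world_to_cam"]
    r=np.array([(u-K[0,2])/K[0,0],(v-K[1,2])/K[1,1],1.])
    return -T[:3,:3].T@T[:3,3], T[:3,:3].T@r
def atz(d,u,v,z):
    o,r=ray(d,u,v); return o+r*(z-o[2])/r[2]
def dep(d,u,v):
    o,r=ray(d,u,v); return o+r*d["depth"][int(round(v)),int(round(u))]
def cloud(d):
    K=d["camera_matrix"];T=d["world_to_cam"];z=d["depth"]
    v,u=np.mgrid[:z.shape[0],:z.shape[1]]
    c=np.stack([(u-K[0,2])/K[0,0]*z,(v-K[1,2])/K[1,1]*z,z],-1)
    return (c-T[:3,3])@T[:3,:3]
def proj(d,p):
    c=d["world_to_cam"][:3,:3]@np.array(p)+d["world_to_cam"][:3,3]
    q=d["camera_matrix"]@c; return q[:2]/q[2]
E
python3 - <<'E'
import cv2,numpy as np
from h import *
f=cv2.imread("pics/top0.png")
a=cv2.resize(f[207:271,140:320],None,fx=4,fy=4,interpolation=cv2.INTER_CUBIC)
b=cv2.resize(f[210:296,345:425],None,fx=4,fy=4,interpolation=cv2.INTER_CUBIC)
o=np.zeros((600,720,3),np.uint8);o[:256]=a;o[256:,:320]=b
s=cv2.imread("pics/side0.png")[230:380,195:335]
o[256:,330:330+321]=cv2.resize(s,(321,344),interpolation=cv2.INTER_CUBIC)
cv2.imwrite("pics/crop0.png",o)
E
```

```text
(no output)
```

View pics/crop0.png

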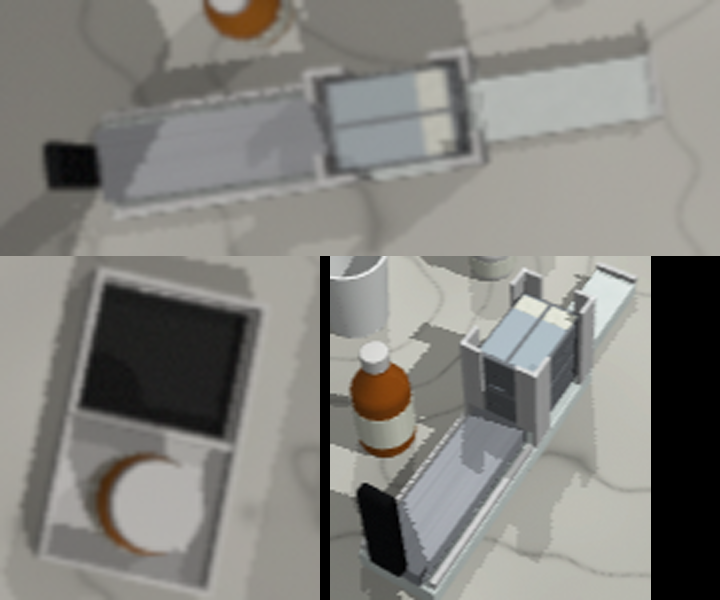

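```bash
python3 - <<'E'
from h import *
np.set_printoptions(precision=4,suppress=True)
d=load("top0")
m=lambda x,y:(140+(x+.5)/4-.5,207+(y+.5)/4-.5)
c=lambda x,y:(345+(x+.5)/4-.5,210+(y-256+.5)/4-.5)
ch=np.array([atz(d,*m(*p),.115) for p in [(303,72),(465,50),(486,160),(318,180)]])
print("chute",ch[:,:2].tolist(),ch.mean(0)); 
L=np.linalg.norm; print(L(ch[0]-ch[1]),L(ch[1]-ch[2]),L(ch[2]-ch[3]),L(ch[3]-ch[0]))
for p in [((ch[0]+ch[3])-(ch[1]+ch[2]))]: print("magx dir deg",np.degrees(np.arctan2(p[1],p[0])))
p=ch[0]+ch[1]-ch[2]-ch[3];print("magy(-?) dir",np.degrees(np.arctan2(p[1],p[0])))
for n,p in dict(stack1=(328,82),stack2=(452,66),stack3=(470,153),stack4=(336,170)).items(): print(n,atz(d,*m(*p),.1)[:2],dep(d,*m(p[0],p[1]))[:3])
for p in [(645,52),(660,118),(483,84),(488,140)]: print("apron",atz(d,*m(*p),.02)[:2])
print("post",[atz(d,*m(*p),.134)[:2].tolist() for p in [(45,143),(60,143),(47,188),(62,188)]])
cr=np.array([atz(d,*c(*p),.03) for p in [(98,270),(268,302),(208,590),(38,555)]])
print("crate",cr[:,:2].tolist(),cr.mean(0),L(cr[0]-cr[1]),L(cr[1]-cr[2]),L(cr[2]-cr[3]),L(cr[3]-cr[0]))
p=cr[0]+cr[1]-cr[2]-cr[3];print("crate long dir",np.degrees(np.arctan2(p[1],p[0])))
p=cr[0]+cr[3]-cr[1]-cr[2];print("crate short",np.degrees(np.arctan2(p[1],p[0])))
# clouds: height-filtered
for n in("top0","side0"):
    P=cloud(load(n)).reshape(-1,3)
    k=L(P[:,:2]-ch.mean(0)[:2],axis=1)<.03
    print(n,"stack z",np.median(P[k][:,2]))
    k=(P[:,2]>.122)&(P[:,2]<.14)&(L(P[:,:2]-[ch.mean(0)[0]-.02,ch.mean(0)[1]+.19],axis=1)<.08)
    print(n,"post pts",k.sum(),P[k].min(0),P[k].max(0),P[k].mean(0))
    k=(P[:,2]>.105)&(P[:,2]<.125)&(L(P[:,:2]-ch.mean(0)[:2],axis=1)<.08)
    print("chute top pts",P[k].min(0),P[k].max(0))
E
```

```text
chute [[0.5670946165184438, 0.2001576699071725], [0.5783212627977227, 0.09547237737522692], [0.5072834984594097, 0.08359720564252343], [0.4975292091240032, 0.19152385125229587]] [0.5376 0.1427 0.115 ]
0.10528555484575776 0.0720234938465699 0.10836654000666551 0.07009913501976889
magx dir deg 95.63580574746659
magy(-?) dir 8.298885132343772
stack1 [0.5611 0.1862] [0.5639 0.1925 0.0549]
stack2 [0.5693 0.1052] [0.5706 0.1066 0.0803]
stack3 [0.5124 0.0947] [0.5129 0.0962 0.0759]
stack4 [0.5038 0.1819] [0.5038 0.1823 0.0974]
apron [ 0.5807 -0.0234]
apron [ 0.5346 -0.0324]
apron [0.5616 0.0897]
apron [0.5227 0.0871]
post [[0.5254816987486006, 0.36119609631121885], [0.5252144834642737, 0.35169104189249795], [0.4971011095671099, 0.359963354581845], [0.4968364703169665, 0.3504800367628378]]
crate [[0.5925574641679167, -0.2118068108576044], [0.5671318493968464, -0.3275313882836445], [0.37272222929206145, -0.27641417975369514], [0.3993444670361115, -0.16228518074780918]] [ 0.4829 -0.2445  0.03  ] 0.11848476571662037 0.20101758479591061 0.11719288355777514 0.1994584019523528
crate long dir -14.554409728703138
crate short 77.24115581014132
top0 stack z 0.10054678762940752
top0 post pts 67 [0.4961 0.3473 0.1221] [0.5261 0.3617 0.1398] [0.5106 0.3539 0.1323]
chute top pts [0.494  0.0862 0.1052] [0.5791 0.1992 0.1226]
side0 stack z 0.09887453562912715
side0 post pts 158 [0.4975 0.3509 0.122 ] [0.527  0.3652 0.1346] [0.511  0.3595 0.1305]
chute top pts [0.4955 0.0873 0.1051] [0.5809 0.2013 0.1163]
```

```bash
cat >> h.py <<'E'
def goto(xyz,yawdeg,st=None):
    """yawdeg: world heading wanted for the tool's y axis (mod 180). prints shift/turn"""
    from station import status
    s=st or status.state(); M=R.from_rotvec(s["tcp_rot"]).as_matrix()
    h=np.degrees(np.arctan2(M[1,1],M[0,1])); dn=(yawdeg-h+90)%180-90  # world ccw
    print("tcp",np.round(s["tcp_pos"],4),"heading y",round(h,2),"toolz",np.round(M[:,2],3),"F",np.round(s["wrist_force"],1),"w",round(s["gripper_width"],4),"t",s["time"],"q",np.round(s["q"],2))
    print("shift",np.round(M.T@(np.array(xyz)-s["tcp_pos"]),4),"turn(tool z)",round(-dn,2))
E
python3 - <<'E'
from h import *
np.set_printoptions(precision=4,suppress=True)
d=load("top0")
print("apron_jar",atz(d,284,183,.066),"rail",atz(d,201,207,.1),"stain",atz(d,320,167,.15),"packed",atz(d,384,272,.085))
C=np.array([.5376,.1427]);a=np.radians(97);X=np.array([np.cos(a),np.sin(a)]);Y=np.array([-X[1],X[0]])
print("pred post",C+.2145*X,"carrier out",C-.107*X,"apron end",C-.177*X)
for p in ("apron_jar",(284,183,.066)),("rail",(201,207,.1)): 
    q=atz(d,*p[1])[:2]-C; print(p[0],"mag xy",q@X,q@Y)
from station import status
goto([.5113,.3555,.2],97)
E
```

```text
apron_jar [0.6778 0.0205 0.066 ] rail [0.6154 0.2395 0.1   ] stain [ 0.703  -0.0717  0.15  ] packed [ 0.4329 -0.2337  0.085 ]
pred post [0.5115 0.3556] carrier out [0.5506 0.0365] apron end [ 0.5592 -0.033 ]
apron_jar mag xy -0.13839321615745911 -0.12422929260769505
rail mag xy 0.08657001015081187 -0.0890288345190088
tcp [0.1565 0.527  0.2383] heading y 73.46 toolz [-0.001 -0.001 -1.   ] F [-0.3 -0.3  0.2] w 0.0884 t 0.1 q [ 1.07  0.38  1.3  -0.    1.46 -0.22]
shift [-0.3889 -0.0633  0.0382] turn(tool z) -23.54
```

arm_command([
  [[-0.05,-0.008,0.005],-3,0],
  [[-0.1,-0.016,0.01],-7,0],
  [[-0.16,-0.026,0.016],-11,0],
  [[-0.22,-0.036,0.022],-15,0],
  [[-0.28,-0.046,0.028],-19,0],
  [[-0.34,-0.056,0.034],-22,0],
  [[-0.389,-0.063,0.038],-23.5,0],
  [[-0.389,-0.063,0.038],-23.5,0],
])

```text
time: 1.1
tcp_pos: [0.5138, 0.354, 0.1992]
tcp_rot: [0.184, -3.135, 0.001]
wrist_force: [0.7, 0.3, -0.6]
gripper_width: 0.0884
```

```bash
python3 - <<'E'
from h import *
from station import cams
import cv2
goto([.5113,.3555,.085],97)
d=cams.read_camera("wrist");cv2.imwrite("pics/w1.png",d["frame"])
E
```

```text
tcp [0.5138 0.354  0.1992] heading y 96.73 toolz [-0.002 -0.001 -1.   ] F [ 0.7  0.3 -0.6] w 0.0884 t 1.1 q [ 0.41  0.54  1.14 -0.    1.46 -1.27]
shift [0.0022 0.0018 0.1142] turn(tool z) -0.27
```

View pics/w1.png

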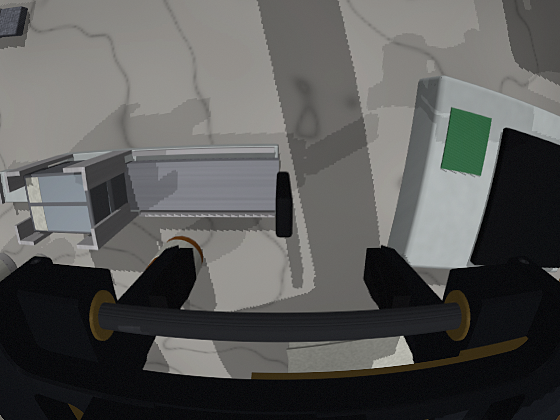

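The wrist view shows the post at (284,205), midway between the fingertips at (190,260) and (375,255), so the jaws are centred on it. I'll descend and grip.

arm_command([
  [[0.002,0.001,0.03],-0.3,0],
  [[0.002,0.001,0.07],-0.3,0],
  [[0.002,0.001,0.1],-0.3,0],
  [[0.002,0.001,0.114],-0.3,0],
  [[0.002,0.001,0.114],-0.3,0.5],
  [[0.002,0.001,0.114],-0.3,1],
  [[0.002,0.001,0.114],-0.3,1],
  [[0.002,0.001,0.114],-0.3,1],
], newtons=20)

```text
time: 2.15
tcp_pos: [0.5097, 0.3569, 0.0874]
tcp_rot: [-0.199, 3.134, 0.001]
wrist_force: [0.1, -0.2, 0.2]
gripper_width: 0.0505
```

```bash
python3 -c "
from h import *
goto([.5113,.3555,.085],97)"
```

```text
tcp [0.5097 0.3569 0.0874] heading y 97.25 toolz [ 0.001  0.    -1.   ] F [ 0.1 -0.2  0.2] w 0.0505 t 2.15 q [ 0.42  0.64  1.3   0.    1.2  -1.28]
shift [-0.0014 -0.0016  0.0024] turn(tool z) 0.25
```

arm_command([
  [[0,0,0],0,1],
  [[0,0,0],0,1],
  [[0,0,0],0,1],
  [[0,0,0],0,1],
  [[0,0,0],0,1],
])

```text
time: 2.78
tcp_pos: [0.5095, 0.3563, 0.0867]
tcp_rot: [0.198, -3.135, 0.001]
wrist_force: [0.3, -3.9, -0.3]
gripper_width: 0.012
```

```bash
python3 -c "
from h import *
goto([.5113+.115*.122,.3555-.115*.9925,.085],97)"
```

```text
tcp [0.5095 0.3563 0.0867] heading y 97.23 toolz [-0.    -0.001 -1.   ] F [ 0.3 -3.9 -0.3] w 0.012 t 2.775 q [ 0.42  0.64  1.3  -0.    1.2  -1.28]
shift [-0.0012 -0.116   0.0018] turn(tool z) 0.23
```

arm_command([
  [[0,-0.01,0],0,1],
  [[0,-0.025,0],0,1],
  [[0,-0.042,0],0,1],
  [[0,-0.06,0],0,1],
  [[0,-0.078,0],0,1],
  [[0,-0.093,0],0,1],
  [[0,-0.104,0],0,1],
  [[0,-0.11,0],0,1],
])

```text
time: 3.78
tcp_pos: [0.5224, 0.2474, 0.0867]
tcp_rot: [0.198, -3.133, -0.002]
wrist_force: [-3.6, 4.5, 1.0]
gripper_width: 0.012
```

```bash
python3 -c "
from h import *
goto([.5095+.115*.122,.3563-.115*.9925,.0867],97)"
```

```text
tcp [0.5224 0.2474 0.0867] heading y 97.23 toolz [-0.002  0.001 -1.   ] F [-3.6  4.5  1. ] w 0.012 t 3.775 q [ 0.24  0.58  1.44  0.    1.13 -1.46]
shift [-0.0004 -0.0054 -0.    ] turn(tool z) 0.23
```

arm_command([
  [[0,-0.003,0],0,1],
  [[0,-0.005,0],0,1],
  [[0,-0.006,0],0,1],
  [[0,-0.006,0],0,1],
])

```text
time: 4.28
tcp_pos: [0.5231, 0.242, 0.0867]
tcp_rot: [0.199, -3.133, -0.002]
wrist_force: [-4.6, 5.0, 1.7]
gripper_width: 0.0119
```

arm_command([
  [[0,-0.001,0],0,1],
  [[0,-0.002,0],0,1],
  [[0,-0.002,0],0,1],
])

```text
time: 4.65
tcp_pos: [0.5231, 0.242, 0.0867]
tcp_rot: [0.199, -3.134, -0.008]
wrist_force: [-4.8, 17.1, -0.0]
gripper_width: 0.0116
```

```bash
python3 - <<'E'
from h import *
from station import cams
import cv2
goto([.5095,.3563,.0867],97)
d=cams.read_camera("top");np.savez("top1.npz",**d)
e=cams.read_camera("side");np.savez("side1.npz",**e)
a=cv2.resize(d["frame"][195:275,190:320],None,fx=3,fy=3,interpolation=cv2.INTER_CUBIC)
b=cv2.resize(e["frame"][220:330,220:350],None,fx=3,fy=3,interpolation=cv2.INTER_CUBIC)
cv2.imwrite("pics/push.png",np.vstack([a,b]))
E
```

```text
tcp [0.5231 0.242  0.0867] heading y 97.28 toolz [-0.002  0.005 -1.   ] F [-4.8 17.1 -0. ] w 0.0116 t 4.65 q [ 0.23  0.57  1.44  0.01  1.13 -1.47]
shift [-0.001   0.1151  0.0006] turn(tool z) 0.28
```

View pics/push.png

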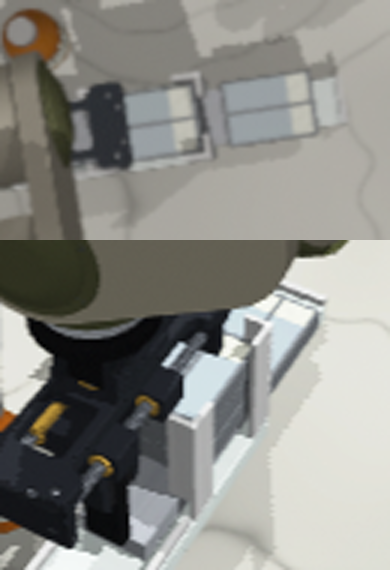

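The pusher is on its forward stop: travel is 115.1 mm and the force rose to 17 N with no motion. The carrier is wholly out on the apron, with crop corners (220,85), (305,70), (317,132) and (228,145). Now I'll draw the pusher back.

arm_command([
  [[0,0.008,0],0,1],
  [[0,0.022,0],0,1],
  [[0,0.04,0],0,1],
  [[0,0.06,0],0,1],
  [[0,0.08,0],0,1],
  [[0,0.098,0],0,1],
  [[0,0.11,0],0,1],
  [[0,0.115,0],0,1],
])

```text
time: 5.75
tcp_pos: [0.5098, 0.354, 0.0867]
tcp_rot: [0.199, -3.135, 0.0]
wrist_force: [-1.2, -2.8, 1.3]
gripper_width: 0.0119
```

arm_command([
  [[0,0.0015,0],0,1],
  [[0,0.003,0],0,1],
  [[0,0.0035,0],0,1],
  [[0,0.0035,0],0,1],
])

```text
time: 6.25
tcp_pos: [0.5095, 0.3563, 0.0867]
tcp_rot: [0.198, -3.135, 0.002]
wrist_force: [-0.5, -6.8, 1.6]
gripper_width: 0.012
```

arm_command([
  [[0,0.001,0],0,1],
  [[0,0.002,0],0,1],
  [[0,0.002,0],0,1],
])

```text
time: 6.62
tcp_pos: [0.5095, 0.3563, 0.0867]
tcp_rot: [0.197, -3.134, 0.008]
wrist_force: [-1.4, -18.3, 2.5]
gripper_width: 0.0117
```

arm_command([
  [[0,-0.002,0],0,1],
  [[0,-0.002,0],0,0.5],
  [[0,-0.002,0],0,0.4],
  [[0,-0.002,0],0,0.3],
  [[0,-0.002,0],0,0.3],
  [[0,-0.002,-0.06],0,0.2],
  [[0,-0.002,-0.12],0,0.1],
  [[0,-0.002,-0.14],0,0.1],
])

```text
time: 7.62
tcp_pos: [0.5101, 0.3578, 0.231]
tcp_rot: [-0.199, 3.129, 0.004]
wrist_force: [0.5, -0.1, -0.0]
gripper_width: 0.0785
```

```bash
python3 - <<'E'
from h import *
from station import cams
import cv2
d=load("top1")
m=lambda x,y:(190+(x+.5)/3-.5,195+(y+.5)/3-.5)
c=np.array([atz(d,*m(*p),.04)[:2] for p in [(220,85),(305,70),(317,132),(228,145)]])
L=np.linalg.norm
print(c,c.mean(0),[L(c[i]-c[i-1]) for i in range(4)]); v=c[0]+c[3]-c[1]-c[2];print(np.degrees(np.arctan2(v[1],v[0])))
P=cloud(d);k=(abs(P[...,2]-.04)<.012)&(L(P[...,:2]-c.mean(0),axis=-1)<.055)
p=P[k][:,:2].astype(np.float32);print("depth rect",k.sum(),cv2.minAreaRect(p*1000))
goto([.5506,.0365,.15],7)
E
```

```text
[[ 0.57292485  0.08109201]
 [ 0.58442874  0.00318242]
 [ 0.52763022 -0.0060479 ]
 [ 0.51811711  0.0751251 ]] [0.55077523 0.03833791] [np.float64(0.05513158829769096), np.float64(0.07875432849142129), np.float64(0.05754364323159485), np.float64(0.081728545650684)]
97.52597564946396
depth rect 756 ((549.4558715820312, 43.4653434753418), (59.916648864746094, 98.51557159423828), 6.666593551635742)
tcp [0.5101 0.3578 0.231 ] heading y 97.27 toolz [ 0.006  0.003 -1.   ] F [ 0.5 -0.1 -0. ] w 0.0785 t 7.625 q [ 0.42  0.51  1.1   0.    1.52 -1.28]
shift [ 0.001  -0.324   0.0803] turn(tool z) -89.73
```

arm_command([
  [[0,-0.03,0.0],10,0.1],
  [[0,-0.07,0.01],20,0.1],
  [[0,-0.12,0.02],30,0.1],
  [[0,-0.17,0.03],40,0.1],
  [[0,-0.22,0.03],50,0.1],
  [[0,-0.27,0.03],60,0.1],
  [[0.001,-0.31,0.03],70,0.1],
  [[0.001,-0.324,0.03],80,0.1],
])

```text
time: 8.62
tcp_pos: [0.5495, 0.0337, 0.1967]
tcp_rot: [1.873, 2.522, -0.0]
wrist_force: [-0.2, 0.7, 0.2]
gripper_width: 0.0792
```

arm_command([
  [[0,0,0],10,0.1],
  [[0,0,0],10,0.1],
  [[0,0,0],10,0.1],
])

```text
time: 9.0
tcp_pos: [0.5493, 0.036, 0.1968]
tcp_rot: [2.072, 2.361, 0.0]
wrist_force: [0.4, 0.1, 0.3]
gripper_width: 0.0792
```

```bash
python3 - <<'E'
from h import *
from station import cams
import cv2
goto([.551,.0355,.10],7)
d=cams.read_camera("wrist");w=d["frame"]
e=cams.read_camera("top");np.savez("top2.npz",**e)
o=np.zeros((600,800,3),np.uint8)
o[:330,:440]=cv2.resize(w,(440,330),interpolation=cv2.INTER_AREA)
o[330:600,:]=cv2.resize(e["frame"][195:276,140:380],(800,270),interpolation=cv2.INTER_CUBIC)
s=cams.read_camera("side"); o[:330,445:445+344]=cv2.resize(s["frame"][220:380,190:357],(344,330),interpolation=cv2.INTER_CUBIC)
cv2.imwrite("pics/pre.png",o)
E
```

```text
tcp [0.5493 0.036  0.1968] heading y 7.47 toolz [ 0. -0. -1.] F [0.4 0.1 0.3] w 0.0792 t 9.0 q [-0.15  0.42  1.37  0.    1.36 -0.28]
shift [-0.0007  0.0016  0.0968] turn(tool z) 0.47
```

View pics/pre.png

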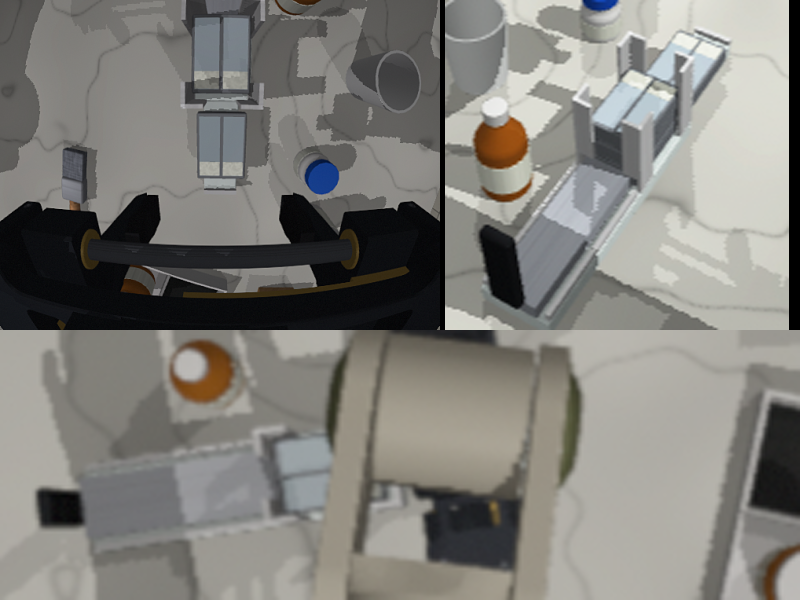

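```bash
python3 - <<'E'
from h import *
from station import cams
d=cams.read_camera("wrist");T=d["world_to_cam"];K=d["camera_matrix"]
o=-T[:3,:3].T@T[:3,3];print("cam",o,"axis",T[2,:3])
def fe(u,v,z):
    x=np.array([u-K[0,2],v-K[1,2]]);r=np.linalg.norm(x);t=r/K[0,0]
    w=T[:3,:3].T@np.array([*(x/r*np.sin(t)),np.cos(t)]);return (o+w*(z-o[2])/w[2])
c=np.array([fe(a*1.2727,b*1.2727,.04) for a,b in [(197,111),(244,111),(245,177),(198,180)]])
print(c.round(4),c.mean(0).round(4));v=c[0]+c[1]-c[2]-c[3];print(np.degrees(np.arctan2(v[1],v[0])))
s=np.array([fe(a*1.2727,b*1.2727,.08) for a,b in [(193,17),(249,17),(249,92),(193,92)]]);print("stack",s.round(4))
E
```

```text
cam [0.54034722 0.11199096 0.3423591 ] axis [ 0.03831375 -0.29740378 -0.95398273]
[[ 0.5181  0.0758  0.04  ]
 [ 0.5733  0.083   0.04  ]
 [ 0.5874  0.0006  0.04  ]
 [ 0.5286 -0.0112  0.04  ]] [0.5518 0.0371 0.04  ]
98.27097224182575
stack [[0.5047 0.1779 0.08  ]
 [0.5608 0.1853 0.08  ]
 [0.5712 0.1071 0.08  ]
 [0.5147 0.0996 0.08  ]]
```

arm_command([
  [[-0.001,0.002,0.05],0.3,0.1],
  [[-0.001,0.002,0.1],0.3,0.1],
  [[-0.001,0.002,0.14],0.3,0.1],
  [[-0.001,0.002,0.165],0.3,0.1],
  [[-0.001,0.002,0.18],0.3,0.1],
  [[-0.001,0.002,0.184],0.3,0.1],
  [[-0.001,0.002,0.184],0.3,0.1],
])

```text
time: 10.07
tcp_pos: [0.5518, 0.035, 0.0133]
tcp_rot: [2.082, 2.352, 0.001]
wrist_force: [0.3, -0.1, 0.1]
gripper_width: 0.079
```

arm_command([
  [[0,0,0],0,0.3],
  [[0,0,0],0,0.5],
  [[0,0,0],0,0.6],
  [[0,0,0],0,0.6],
], newtons=15)

```text
time: 10.58
tcp_pos: [0.5517, 0.035, 0.0133]
tcp_rot: [2.082, 2.352, 0.001]
wrist_force: [-0.8, 0.2, 6.1]
gripper_width: 0.0599
```

arm_command([
  [[0,0,0],0,1],
  [[0,0,0],0,1],
  [[0,0,-0.01],0,1],
  [[0,0,-0.03],0,1],
  [[0,0,-0.06],0,1],
  [[0,0,-0.1],0,1],
  [[0,0,-0.12],0,1],
  [[0,0,-0.12],0,1],
], newtons=22)

```text
time: 11.58
tcp_pos: [0.5518, 0.035, 0.1341]
tcp_rot: [2.081, 2.35, 0.002]
wrist_force: [-0.2, 0.3, -1.3]
gripper_width: 0.0598
```

```bash
python3 - <<'E'
from h import *
d=load("top0")
c=lambda x,y:(345+(x+.5)/4-.5,210+(y-256+.5)/4-.5)
L=np.linalg.norm
# pad corners in crop (z=.007) and free bay inner
pd=np.array([atz(d,*c(*p),.007) for p in [(105,287),(248,312),(225,440),(78,405)]])
print("pad vis",pd[:,:2].round(4).tolist(),pd.mean(0).round(4))
cr=np.array([atz(d,*c(*p),.03) for p in [(98,270),(268,302),(208,590),(38,555)]])[:,:2]
for deg in(-13,-13.5,-14,-14.5):
    a=np.radians(deg);Y=np.array([np.cos(a),np.sin(a)]);print(deg,cr.mean(0)+.05*Y)
S=load("side0");P0=cloud(d)
for n,dd in(("top",d),("side",S)):
    P=cloud(dd).reshape(-1,3);k=(abs(P[:,2]-.029)<.006)&(L(P[:,:2]-cr.mean(0),axis=1)<.13)
    import cv2;print(n,k.sum(),cv2.minAreaRect((P[k][:,:2]*1000).astype(np.float32)))
E
```

```text
pad vis [[0.5824, -0.2203], [0.562, -0.3194], [0.4733, -0.2987], [0.5005, -0.1977]] [ 0.5295 -0.259   0.007 ]
-13 [ 0.53165751 -0.25575694]
-13.5 [ 0.5315575  -0.25618166]
-14 [ 0.53145379 -0.25660548]
-14.5 [ 0.53134638 -0.25702839]
top 490 ((481.2113952636719, -246.6207733154297), (121.47213745117188, 204.75198364257812), 75.47309875488281)
side 655 ((482.1833190917969, -243.91067504882812), (125.15348815917969, 206.90635681152344), 75.62250518798828)
```

arm_command([
  [[-0.01,-0.002,-0.026],-5,1],
  [[-0.04,-0.008,-0.026],-13,1],
  [[-0.08,-0.016,-0.026],-22,1],
  [[-0.125,-0.025,-0.026],-32,1],
  [[-0.17,-0.033,-0.026],-42,1],
  [[-0.215,-0.042,-0.026],-52,1],
  [[-0.26,-0.05,-0.026],-61,1],
  [[-0.288,-0.055,-0.026],-68.6,1],
])

```text
time: 12.58
tcp_pos: [0.5309, -0.2593, 0.1571]
tcp_rot: [-0.39, -3.115, -0.002]
wrist_force: [-0.2, -0.0, -1.7]
gripper_width: 0.0601
```

arm_command([
  [[0,0,0],0,1],
  [[0,0,0],0,1],
  [[0,0,0],0,1],
])

```text
time: 12.95
tcp_pos: [0.5318, -0.2563, 0.1585]
tcp_rot: [-0.395, -3.116, -0.001]
wrist_force: [-0.1, 0.3, -2.4]
gripper_width: 0.0594
```

```bash
python3 - <<'E'
from h import *
from station import cams
import cv2
goto([.5325,-.258,.05],75.6)
d=cams.read_camera("wrist");np.savez("w2.npz",**d)
cv2.imwrite("pics/w2.png",cv2.resize(d["frame"][:, :],(800,600),interpolation=cv2.INTER_CUBIC))
E
```

```text
tcp [ 0.5318 -0.2563  0.1585] heading y 75.57 toolz [-0.     0.001 -1.   ] F [-0.1  0.3 -2.4] w 0.0594 t 12.95 q [-0.65  0.52  1.31  0.    1.32 -1.97]
shift [-0.0012 -0.0015  0.1085] turn(tool z) -0.03
```

View pics/w2.png

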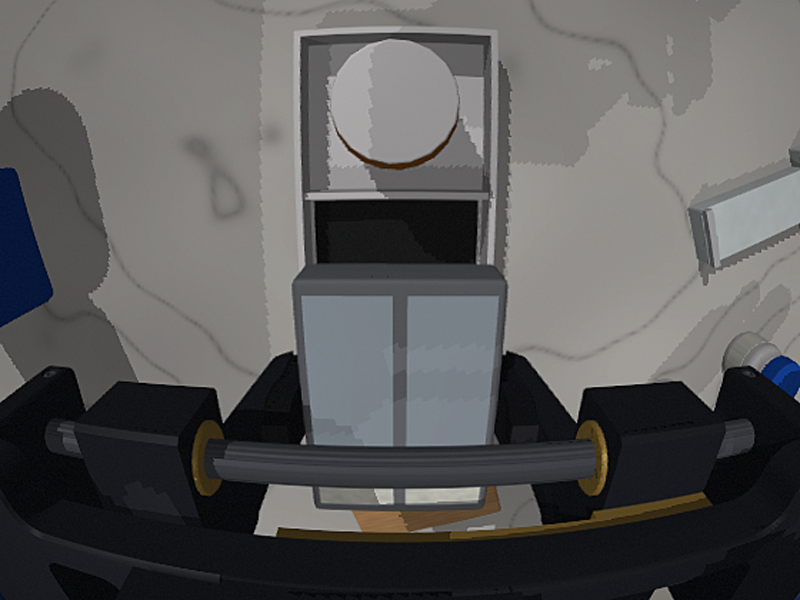

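```bash
python3 - <<'E'
from h import *
d=load("w2");T=d["world_to_cam"];K=d["camera_matrix"];o=-T[:3,:3].T@T[:3,3]
def fe(u,v,z):
    x=np.array([u*.7-K[0,2],v*.7-K[1,2]]);r=np.linalg.norm(x);t=r/K[0,0]
    w=T[:3,:3].T@np.array([*(x/r*np.sin(t)),np.cos(t)]);return (o+w*(z-o[2])/w[2])
a=np.radians(-14.4);Y=np.array([np.cos(a),np.sin(a)]);X=np.array([-Y[1],Y[0]])
tcp=np.array([.5318,-.2563])
for n,u,v,z in [("cornL",294,31,.03),("cornR",498,30,.03),("midL",302,195,.03),("midR",492,194,.03),("bayL",310,265,.03),("bayR",486,265,.03),("padmidL",314,200,.03),("carT-L",303,294,.185),("carT-R",502,293,.185),("carB-L",300,266,.165),("carB-R",500,266,.165),("carfarL",314,508,.185),("carfarR",486,508,.185)]:
    p=fe(u,v,z)[:2]; q=p-tcp; print(n,p.round(4),"rel tcp along long",(q@Y).round(4),"short",(q@X).round(4))
E
```

```text
cornL [ 0.3692 -0.2792] rel tcp along long -0.1518 short -0.0626
cornR [ 0.3987 -0.1629] rel tcp along long -0.1521 short 0.0574
midL [ 0.4673 -0.3003] rel tcp along long -0.0515 short -0.0587
midR [ 0.495  -0.1905] rel tcp along long -0.052 short 0.0546
bayL [ 0.51   -0.3081] rel tcp along long -0.0082 short -0.0556
bayR [ 0.537  -0.2032] rel tcp along long -0.0082 short 0.0527
padmidL [ 0.4722 -0.2941] rel tcp along long -0.0483 short -0.0515
carT-L [ 0.4876 -0.2729] rel tcp along long -0.0387 short -0.0271
carT-R [ 0.5009 -0.2202] rel tcp along long -0.0389 short 0.0273
carB-L [ 0.4836 -0.2769] rel tcp along long -0.0415 short -0.0319
carB-R [ 0.4992 -0.2161] rel tcp along long -0.0415 short 0.0308
carfarL [ 0.5627 -0.2958] rel tcp along long 0.0397 short -0.0306
carfarR [ 0.5777 -0.2376] rel tcp along long 0.0398 short 0.0295
```

The wrist view shows the carrier held square and parallel to the crate: the carrier edge at row 266 is parallel to the mid wall at row 195. But my grip is too low. The fingertips reach 6.7 mm below the carrier's underside and would touch the pad first. I'll set the carrier back on the apron, which leaves the carrier's sides overhanging, and regrip higher.

arm_command([
  [[0.002,0.01,0],5,1],
  [[0.008,0.04,0],13,1],
  [[0.015,0.08,0],22,1],
  [[0.023,0.125,0],32,1],
  [[0.031,0.17,0],42,1],
  [[0.039,0.215,0],52,1],
  [[0.047,0.258,0],61,1],
  [[0.0515,0.282,0],68.6,1],
])

```text
time: 14.0
tcp_pos: [0.5518, 0.0311, 0.1589]
tcp_rot: [-2.086, -2.349, -0.0]
wrist_force: [0.4, 0.3, -1.5]
gripper_width: 0.0598
```

arm_command([
  [[0,0,0],0,1],
  [[0,0,0.02],0,1],
  [[0,0,0.06],0,1],
])

```text
time: 14.38
tcp_pos: [0.553, 0.0276, 0.0993]
tcp_rot: [2.078, 2.352, 0.003]
wrist_force: [0.3, -0.7, -2.6]
gripper_width: 0.06
```

```bash
python3 -c "
from h import *
goto([.5524,.030,.0133],7.0)"
```

```text
tcp [0.553  0.0276 0.0993] heading y 7.08 toolz [ 0.004 -0.001 -1.   ] F [ 0.3 -0.7 -2.6] w 0.06 t 14.375 q [-0.16  0.52  1.5  -0.    1.12 -0.29]
shift [ 0.0026 -0.0006  0.086 ] turn(tool z) 0.08
```

arm_command([
  [[0.002,-0.001,0.03],0,1],
  [[0.002,-0.001,0.06],0,1],
  [[0.002,-0.001,0.075],0,1],
  [[0.002,-0.001,0.082],0,1],
  [[0.002,-0.001,0.085],0,1],
  [[0.002,-0.001,0.085],0,1],
])

```text
time: 15.12
tcp_pos: [0.5513, 0.0302, 0.0143]
tcp_rot: [2.082, 2.352, 0.001]
wrist_force: [0.9, 0.5, -1.2]
gripper_width: 0.0599
```

arm_command([
  [[0,0,0.001],0,1],
  [[0,0,0.0015],0,1],
  [[0,0,0.0015],0,1],
])

```text
time: 15.5
tcp_pos: [0.5513, 0.0302, 0.0133]
tcp_rot: [2.082, 2.351, 0.001]
wrist_force: [-2.2, -0.2, 6.4]
gripper_width: 0.0596
```

arm_command([
  [[0,0,-0.0005],0,0.3],
  [[0,0,-0.0005],0,0.2],
  [[0,0,-0.0005],0,0.2],
  [[0,0,-0.01],0,0.2],
  [[0,0,-0.0105],0,0.25],
  [[0,0,-0.0105],0,0.4],
  [[0,0,-0.0105],0,1],
  [[0,0,-0.0105],0,1],
], newtons=20)

```text
time: 16.5
tcp_pos: [0.5511, 0.0303, 0.023]
tcp_rot: [2.082, 2.352, 0.0]
wrist_force: [-0.4, 0.4, 5.2]
gripper_width: 0.06
```

arm_command([
  [[0,0,0],0,1],
  [[0,0,0],0,1],
])

```text
time: 16.75
tcp_pos: [0.5511, 0.0303, 0.023]
tcp_rot: [2.082, 2.352, 0.0]
wrist_force: [-1.6, -0.4, 6.1]
gripper_width: 0.0595
```

arm_command([
  [[0,0,-0.005],0,1],
  [[0,0,-0.02],0,1],
  [[0,0,-0.05],0,1],
  [[0,0,-0.09],0,1],
  [[0,0,-0.12],0,1],
  [[0,0,-0.135],0,1],
  [[0,0,-0.135],0,1],
], newtons=25)

```text
time: 17.62
tcp_pos: [0.5511, 0.0302, 0.1584]
tcp_rot: [2.082, 2.351, 0.001]
wrist_force: [0.3, -0.3, -1.8]
gripper_width: 0.0597
```

```bash
python3 -c "
from h import *
goto([.5313,-.2582,.158],75.6)"
```

```text
tcp [0.5511 0.0302 0.1584] heading y 6.95 toolz [ 0.001 -0.    -1.   ] F [ 0.3 -0.3 -1.8] w 0.0597 t 17.625 q [-0.16  0.45  1.42 -0.    1.26 -0.28]
shift [-0.2839 -0.0545  0.0004] turn(tool z) -68.65
```

arm_command([
  [[-0.01,-0.002,0],-5,1],
  [[-0.04,-0.008,0],-13,1],
  [[-0.08,-0.016,0],-22,1],
  [[-0.125,-0.025,0],-32,1],
  [[-0.17,-0.033,0],-42,1],
  [[-0.215,-0.042,0],-52,1],
  [[-0.258,-0.05,0],-61,1],
  [[-0.284,-0.0545,0],-68.6,1],
])

```text
time: 18.62
tcp_pos: [0.5304, -0.26, 0.1559]
tcp_rot: [-0.39, -3.115, -0.002]
wrist_force: [-0.6, -0.0, -1.3]
gripper_width: 0.0597
```

arm_command([
  [[0,0,0],0,1],
  [[0,0,0.03],0,1],
  [[0,0,0.07],0,1],
  [[0,0,0.09],0,1],
  [[0,0,0.09],0,1],
  [[0,0,0.09],0,1],
])

```text
time: 19.38
tcp_pos: [0.5316, -0.2579, 0.0684]
tcp_rot: [0.395, 3.116, -0.0]
wrist_force: [0.5, 0.5, -0.8]
gripper_width: 0.0599
```

```bash
python3 - <<'E'
from h import *
from station import cams
import cv2
goto([.5313,-.2582,.0105],75.6)
d=cams.read_camera("wrist");np.savez("w3.npz",**d)
cv2.imwrite("pics/w3.png",cv2.resize(d["frame"][:380,140:420],None,fx=1.57,fy=1.57,interpolation=cv2.INTER_CUBIC))
E
```

```text
tcp [ 0.5316 -0.2579  0.0684] heading y 75.54 toolz [ 0.001 -0.    -1.   ] F [ 0.5  0.5 -0.8] w 0.0599 t 19.375 q [-0.65  0.62  1.42  0.    1.11 -1.97]
shift [ 0.0002 -0.0004  0.0579] turn(tool z) -0.06
```

View pics/w3.png

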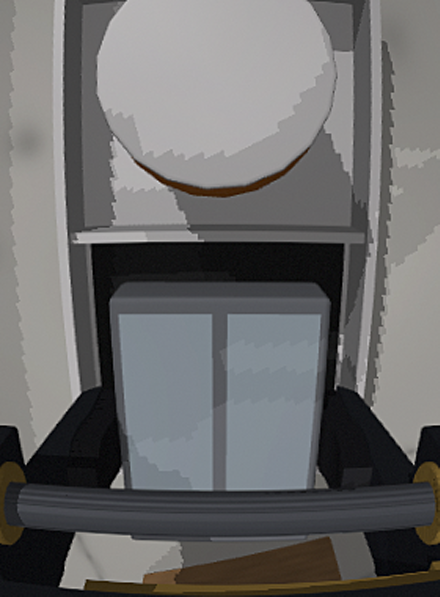

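```bash
python3 - <<'E'
from h import *
d=load("w3");T=d["world_to_cam"];K=d["camera_matrix"];o=-T[:3,:3].T@T[:3,3]
def fe(u,v,z):
    x=np.array([140+u/1.57-K[0,2],v/1.57-K[1,2]]);r=np.linalg.norm(x);t=r/K[0,0]
    w=T[:3,:3].T@np.array([*(x/r*np.sin(t)),np.cos(t)]);return (o+w*(z-o[2])/w[2])
a=np.radians(-14.4);Y=np.array([np.cos(a),np.sin(a)]);X=np.array([-Y[1],Y[0]])
tcp=np.array([.5316,-.2579])
for n,u,v,z in [("midfarL",72,232,.03),("midfarR",365,232,.03),("midnearL",76,243,.03),("midnearR",363,242,.03),("outL",68,300,.03),("carB-L",111,283,.0654),("carB-R",328,283,.0654),("carT-L",113,305,.0854),("carT-R",327,305,.0854),("carfarL",133,538,.0854),("carfarR",308,538,.0854)]:
    p=fe(u,v,z)[:2]; q=p-tcp; print(n,"long",(q@Y).round(4),"short",(q@X).round(4))
E
```

```text
midfarL long -0.0536 short -0.0552
midfarR long -0.0535 short 0.0535
midnearL long -0.0494 short -0.0539
midnearR long -0.0497 short 0.053
outL long -0.0274 short -0.0587
carB-L long -0.0421 short -0.0334
carB-R long -0.042 short 0.0324
carT-L long -0.0407 short -0.0288
carT-R long -0.0407 short 0.028
carfarL long 0.0391 short -0.0292
carfarR long 0.0392 short 0.0288
```

arm_command([
  [[0.001,0,0.02],0,1],
  [[0.001,0,0.04],0,1],
  [[0.001,0,0.05],0,1],
  [[0.001,0,0.054],0,1],
  [[0.001,0,0.056],0,1],
  [[0.001,0,0.056],0,1],
])

```text
time: 20.18
tcp_pos: [0.5305, -0.2581, 0.0122]
tcp_rot: [0.395, 3.116, -0.001]
wrist_force: [-0.3, -0.8, -1.6]
gripper_width: 0.0593
```

arm_command([
  [[0,0,0.001],0,1],
  [[0,0,0.002],0,1],
  [[0,0,0.002],0,1],
])

```text
time: 20.55
tcp_pos: [0.5304, -0.2581, 0.0101]
tcp_rot: [0.395, 3.116, -0.0]
wrist_force: [-0.4, 1.5, 1.7]
gripper_width: 0.0601
```

arm_command([
  [[0,0,0.0005],0,1],
  [[0,0,0.001],0,1],
  [[0,0,0.001],0,1],
])

```text
time: 20.92
tcp_pos: [0.5304, -0.2581, 0.01]
tcp_rot: [0.395, 3.116, -0.001]
wrist_force: [-3.1, 1.5, 11.1]
gripper_width: 0.0599
```

arm_command([
  [[0,0,-0.0008],0,1],
  [[0,0,-0.0008],0,0.27],
  [[0,0,-0.0008],0,0.24],
  [[0,0,-0.0008],0,0.24],
  [[0,0,-0.01],0,0.24],
  [[0,0,-0.03],0,0.24],
  [[0,0,-0.08],0,0.24],
  [[0,0,-0.13],0,0.24],
])

```text
time: 21.92
tcp_pos: [0.5301, -0.2579, 0.1407]
tcp_rot: [-0.395, -3.117, -0.0]
wrist_force: [1.1, 0.6, 0.3]
gripper_width: 0.0672
```

arm_command([
  [[0,0,-0.05],0,0.2],
  [[0.06,0,-0.06],0,0.1],
  [[0.12,0,-0.06],0,0],
  [[0.16,0,-0.06],0,0],
  [[0.16,0,-0.06],0,0],
])

```text
time: 22.55
tcp_pos: [0.3736, -0.2173, 0.1997]
tcp_rot: [0.397, 3.116, -0.001]
wrist_force: [0.4, 0.2, 0.3]
gripper_width: 0.0881
```

```bash
python3 - <<'E'
from h import *
from station import cams
import cv2
goto([.5304,-.2581,.01],75.6)
d=cams.read_camera("top");np.savez("top4.npz",**d);e=cams.read_camera("side")
o=np.zeros((600,800,3),np.uint8)
o[:360,:]=cv2.resize(d["frame"][195:303,180:420],(800,360),interpolation=cv2.INTER_CUBIC)
o[360:600,:400]=cv2.resize(e["frame"][160:280,300:500],(400,240),interpolation=cv2.INTER_CUBIC)
o[360:600,405:]=cv2.resize(e["frame"][240:362,195:395],(395,240),interpolation=cv2.INTER_CUBIC)
cv2.imwrite("pics/end.png",o)
E
```

```text
tcp [ 0.3736 -0.2173  0.1997] heading y 75.47 toolz [ 0.    -0.001 -1.   ] F [0.4 0.2 0.3] w 0.0881 t 22.55 q [-0.8   0.21  1.67 -0.    1.26 -2.12]
shift [-0.1619 -0.      0.1898] turn(tool z) -0.13
```

View pics/end.png

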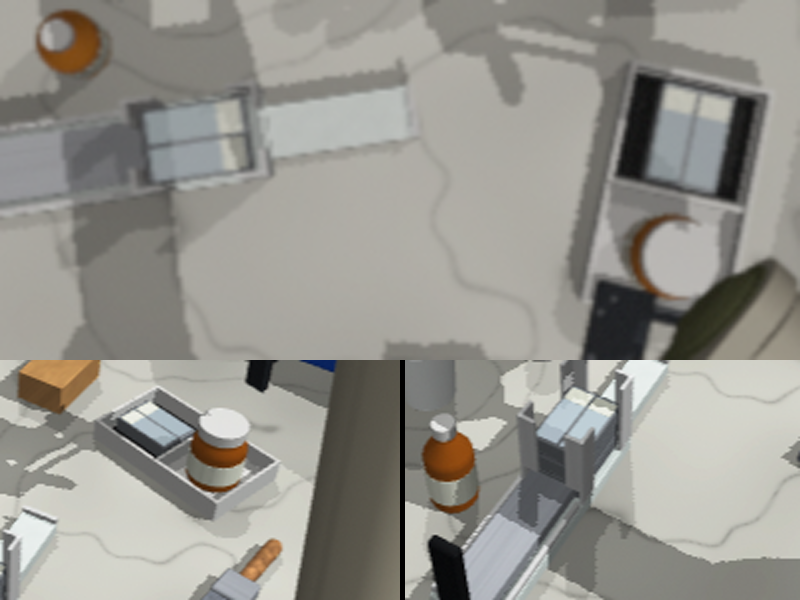

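The carrier lies in the free bay at (695,135), square to the walls with pad showing on both long sides. Three carriers remain in the chute, the apron is empty and the pusher is back. I'll do one depth check and then hand in.

```bash
python3 - <<'E'
from h import *
from station import env
d=load("top4");P=cloud(d).reshape(-1,3);L=np.linalg.norm
k=L(P[:,:2]-[.5304,-.2575],axis=1)<.026;A=np.c_[P[k][:,:2]-P[k][:,:2].mean(0),np.ones(k.sum())]
c=np.linalg.lstsq(A,P[k][:,2],rcond=None)[0];print("carrier top z",c[2],"tilt deg",np.degrees(c[:2]))
k=L(P[:,:2]-[.5376,.1427],axis=1)<.025;print("stack z",np.median(P[k][:,2]))
k=(P[:,2]>.12)&(L(P[:,:2]-[.511,.355],axis=1)<.05);print("post",P[k].mean(0),k.sum())
f=lambda x,y:(180+(x+.5)*.3-.5,195+(y+.5)*.3-.5)
q=np.array([atz(d,*f(*p),.027)[:2] for p in [(660,80),(738,95),(722,197),(645,180)]]);print(q.mean(0))
print(env.close_job())
E
```

```text
carrier top z 0.02757426561572993 tilt deg [-0.13368127  0.16796579]
stack z 0.08057699080914277
post [0.511168   0.35419424 0.13175121] 68
[ 0.528267   -0.25863461]
the job is handed in; nothing more can be done
None
```

The carrier is in the crate's free bay, flat on the pad, and the job is handed in at about 22.6 s of the 45 s allowed.

- **Pusher:** I gripped the post and pushed until it stopped against its forward end, with travel 115 mm and 17 N. The carrier then stood wholly on the apron. I drew the pusher back until it stopped again, at 18 N, and released it.
- **Carrier:** I placed it with its long side along the crate's long side. I lowered it in the fingers until it touched the pad (11 N contact), eased off, then opened the fingers and moved clear.
- **Regrip:** My first grip was too low, with the fingertips 7 mm below the carrier's underside. I saw this over the crate, set the carrier back on the apron in the fingers, gripped it higher and then placed it.

Last checks, from the top camera's depth and picture:

| Check | Measured | Expected |
|---|---|---|
| Carrier top height | 27.6 mm | 27 mm |
| Carrier tilt | under 0.3° | flat |
| Carrier centre | (0.528, -0.259) | pad centre, about (0.531, -0.257) |
| Stack top height | 80.6 mm | 80 mm (three carriers) |
| Pusher post (x, y) | (0.511, 0.354) | start position, (0.511, 0.354) |

The measured carrier centre is 2–3 mm from the pad centre, about the accuracy of the cameras. The jars and bottles visible in the last picture stood where they were. I did not measure the bystanders separately, and the beaker and the stain bottle were outside the cropped view. No check failed.

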